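Dock the homogeniser pot and hold it in the run position

ROBOT

A 6-joint arm with a two-finger parallel gripper is mounted at the origin on a cart in front of the work surface, level with it; the furniture and walls round the work are solid. World frame = base frame: x ahead of the robot, y to its left, z up, the work surface at z = 0. Lengths are in mm, angles in rad, forces in N, time in s.
With the tool pointing down it reaches from about 350 to 775 mm from the base axis. Payload 7.3 kg.
Tool frame: the origin (TCP) lies midway between the tips of the shut fingers; the grasp point (between the pads) lies 19 mm behind it; z points along the fingers, y is the line along which they close (so a half turn about z gives the same grasp; the last joint's range is limited). The gripper opens to 92 mm and grips with 3 to 60 N. Pads are 19 mm wide; open, the fingers measure 130 mm over their backs; the gripper's body (75 mm by 190 mm) begins 47 mm behind the grasp point.
Start: joints at [0.954, 0.342, 1.524, -0, 1.275, -0.146], TCP at [238.129, 467.91, 226.741] pointing down, gripper open.
Joint ranges: [-2.53, 2.53], [-0.77, 2.02], [0.04, 2.7], [-1, 4.14], [0.28, 2.66], [-3.11, 3.11]. Speed limits (rad/s): [2.57, 2.57, 3.14, 3.14, 3.14, 3.14].

INTERFACE

Orientations are given as [roll, pitch, yaw] about the fixed x, y, z axes, in that order (R = Rz(yaw) Ry(pitch) Rx(roll)).
In Python, from plant import get_obs, capture, camera_model, close_job, search_frame, regions_of, pinpoint gives the robot as it stands. The module is installed in compiled form; this text tells all that it offers.
- The arm moves only by the shell command python3 -m pendant 'ROWS'. ROWS is JSON, one flat list of numbers, 7 for each row, row after row: the shift along the tool's x, y, z in units of 30 mm (1.0 is 30 mm), then the turn, a rotation vector about the tool's x, y, z in units of 4 degrees (1.0 is 4 degrees), then the closure, from -1 (fully open) to 1 (shut), so that 0 is half open. In form: [dx, dy, dz, wx, wy, wz, gripper, dx, dy, dz, wx, wy, wz, gripper, ...]. A call has 1 to 12 rows; each row shifts and turns the commanded pose from where the row before left it, along the tool's axes as they then stand; what a row does not reach is not made up. A row lasts 1/10 s, in which the tool goes at most 50 mm and 8.59 degrees, less where a joint would pass 70% of its speed; a pose out of reach is approached as far as the arm can. A call with a number of a shift or a turn outside -1 to 1 is refused whole. A call with a gripper value outside its range is refused whole. The fingers move at their own pace and stop on an object; the grip force is fixed at half the most. Time passes only in rows, so rows that do not move let the fingers close. It gives the time, the measured TCP pose, the force, the opening and the grip force at its end, in the units of the state.
- get_obs(): the state, without advancing time (a new reading comes with each control period).
- capture(name): name is "scene" or "top" or "wrist"; returns the picture (400x640x3 uint8, red, green, blue); there is no depth.
- camera_model(name): a dict with "fov_y" (degrees; the focal length in pixels is half the picture's height over the tangent of half this angle, whatever the lens; pixels are square), "cx", "cy" (the principal point, pixels), "D" ([k1, k2, p1, p2, k3] as OpenCV has them; the pictures are not rectified), "pose" (4x4, takes a point from camera to world coordinates). Camera axes: x right, y up, looking along -z (the intrinsics and any distortion apply to the point x, -y, -z); pixel columns grow to the right and rows downward; lengths in mm; the calibration is good to about 2 mm. A picture is of the moment at which its call begins: read the wrist's pose just before it. camera_model takes no time and is no camera call; for the wrist camera it gives the pose at the moment of the call.
- close_job(): hands the job in; it is judged then, once.
Trained networks look in the newest picture that a camera, given by its name, has taken for a name from the list of things; names that differ only in an ending like _2 or _b are one class to them, and where a whole thing is asked for, a point or a joint stands for the part that bears it (a point fixed in the world has none). Each returns a list of dicts, best first, with "score" (0 to 1); they miss things now and then, are a little off and sometimes report something else, mostly with a low value. They report only what shows in the picture. A call takes as long as a camera call.
- search_frame(camera, thing): "location" ([column, row] in pixels, amid what is visible of it).
- regions_of(camera, thing): "pixels" (400x640 bool, what is visible of it) and "location" ([column, row] in pixels, amid what is visible of it).
- pinpoint(camera, thing): "location" ([column, row] in pixels: a listed point, or the origin of a listed thing).
The state is a dict: "time": time; "joint_positions": joint angles; "dq": joint speeds; "tau": joint torques, N m; "tool_pos": TCP position; "tcp_rot": TCP orientation; "contact_force": force on the tool from outside, world axes, zero at the start; "moment": the same for the moment, N m; "grip_width": finger opening in mm; "finger_force": force on a finger pad.
Only numpy, scipy, OpenCV 4.12 (cv2) and the standard library are available. Lean on these libraries where they do the work, as an engineer would, in place of code of your own. Each camera call takes 0.05 s, during which the arm holds its last target. There are 200 camera calls.

TASK

Run the sample in the purple-lidded pot: set the pot upright into the bayonet socket of the white homogeniser with its two orange tabs over the two orange marks, press it straight down against the spring until its lugs are under the lip, then twist it a quarter turn clockwise (seen from above) to the stop. The drive only runs while the pot is held there and pops it back up when let go, so finish while still gripping the pot, twisted against its stop. Leave the grey-lidded spare pot, the dropper bottle and the sample vial standing where they are.

Things in the scene. Friction and masses are not known exactly. Their poses are not given: they have to be found in the camera images.
- pot: The pot to run, 92 mm high, about 120 g, purple lid. Origin: centre of its underside; z up. Grey foot 38 mm across, lower edge chamfered; two lugs on it along +x and -x, 8 mm wide, 4 to 10 mm above the underside, reaching 25 mm from the axis. Flange 54 mm across at 20 to 24 mm; on it an orange tab above each lug, reaching 32 mm from the axis. A half turn makes no difference.
- pot_grip (a point): Where to grip the pot: on its axis, 58 mm above its underside, in the middle of its plain round white body, 45 mm across, which runs from 28 to 77 mm above the underside. Any grasp direction serves; a light grip may slip when twisting. The round lid above is 49 mm across.
- spare_pot: A pot of the same shape with a light grey lid: leave it alone. Origin: centre of its underside.
- drive: The homogeniser, fixed to the bench: round white housing 126 mm across, control pod reaching 98 mm out on its -x side, black battery door on +x; on top a grey collar 73 mm across with the socket. Origin: centre of its underside, below the socket's axis; z up.
- socket (a point): Centre of the socket's mouth in the collar's top, 80 mm above the bench; axes as the drive. Bore 41 mm across through a lip 5 mm thick, undercut below; two entry slots 12 mm wide along +x and -x, reaching 27 mm from the axis, an orange mark at each. Lugs pass under the lip once the pot's underside is 15 mm below the mouth. They can then turn clockwise only, 1.5 rad to a stop (white dots).
- ejector (a joint): Sprung steel plate in the socket that the pot's underside meets 7 mm below the mouth: 0 at rest, grows as it is pressed down, 0.011 m at its stop (underside then 18 mm below the mouth). About 3 N at first, 8 N at the stop; its top spins freely with the pot. Lugs clear the lip from 0.008 on.
- run_ring (a joint): Sprung ring in the socket that the lugs push round: 0 at rest, grows clockwise seen from above, picked up after about 0.06 rad of the pot's turn; about 1.44 rad with the pot at its stop, drive running from 1.25. Spring 0.18 N m rising to 0.38 N m, friction extra. Let go, it turns the pot back to the slots and the ejector lifts it out.
- dropper: White dropper bottle with a green cap, 27 mm across, 74 mm high: bystander. Origin: centre of its underside.
- sample_vial: Clear vial with a black cap, 33 mm across, 58 mm high: bystander. Origin: centre of its underside.

How it is judged (in metres and radians):
On the way, in this order (a step that is already met when the one before it is completed fails the run):
1. the pot is lifted clear of the bench (height (world z) of pot above 0.03 m), for 0.1 s.
2. the pot is pressed into the socket at the entry slots, lugs below the lip, not yet turned (z of pot in the frame of socket below -0.0145 m and horizontal distance between pot and socket below 0.004 m and value of joint run_ring below 0.25 rad), for 0.05 s.
3. the pot is twisted clockwise to the run position (value of joint run_ring above 1.25 rad), for 0.3 s.
At the end, for the whole second after the job is handed in: Fingers still grip the pot (over 3 N); it is upright (5 degrees), centred (4 mm), lugs under the lip (underside 13.5 mm or more below the mouth), turned over 1.2 rad with the run ring staying beyond 1.25 rad; spare pot, dropper and vial upright where they stood (20 mm) (value of joint run_ring above 1.25 rad and angle between the x axis of pot and the x axis of drive, either way round above 1.2 rad and z of pot in the frame of socket below -0.0135 m and horizontal distance between pot and socket below 0.004 m and angle between pot's own z axis and vertical below 0.09 rad and contact force between the fingers and pot above 3 N and distance of spare_pot from where it was at the start of the episode below 0.02 m and angle between each of spare_pot, dropper, sample_vial's own z axis and vertical below 0.2 rad); the arm keeps its last pose, push and grip.
It fails at once if the spare pot is disturbed (distance of spare_pot from where it was at the start of the episode above 0.02 m).
It fails at once if the dropper bottle is disturbed (distance of dropper from where it was at the start of the episode above 0.02 m).
It fails at once if the sample vial is disturbed (distance of sample_vial from where it was at the start of the episode above 0.02 m).
It also fails if it takes over 42 s, if anything falls off the work surface, if the arm or the gripper's body presses on something with over 40 N, if the wrist force passes 120 N, or if a joint passes its speed limit or range.

## Working session

There is one attempt and no reset: what is moved stays moved. The work goes in short steps, Python scripts to look and compute and a shell command to move; the robot and the scene stay as the last step left them, time stands still between calls to the robot, and variables do not carry over. Pictures are saved under pics/ and viewed, at most 10 in all, crops included, and the job is handed in when it is done.

```bash
mkdir -p pics; cat > h.py <<'E'
import numpy as np, cv2
from plant import *
def cam(n):
    m=camera_model(n); f=200/np.tan(np.radians(m["fov_y"])/2)
    K=np.array([[f,0,m["cx"]],[0,f,m["cy"]],[0,0,1.]]); return K,np.array(m["D"],float),np.array(m["pose"],float)
def ray(c,p):
    K,D,T=c; u=cv2.undistortPoints(np.array([[p]],float),K,D)[0,0]
    d=T[:3,:3]@np.array([u[0],-u[1],-1]); return T[:3,3],d/np.linalg.norm(d)
def atz(c,p,z):
    o,d=ray(c,p); return o+d*(z-o[2])/d[2]
def tri(rs):
    A=0;b=0
    for o,d in rs:
        P=np.eye(3)-np.outer(d,d); A=A+P; b=b+P@o
    return np.linalg.solve(A,b)
def proj(c,X):
    K,D,T=c; q=T[:3,:3].T@(np.asarray(X,float)-T[:3,3]); q=q*[1,-1,-1]
    return cv2.projectPoints(q[None],np.zeros(3),np.zeros(3),K,D)[0].ravel()
def save(n,f,s=1):
    im=capture(n); cv2.imwrite("pics/"+f,im[...,::-1]); return im
E
python3 - <<'E'
from h import *
np.set_printoptions(precision=1,suppress=True)
o=get_obs(); print(o["time"],o["tool_pos"],o["tcp_rot"],o["grip_width"])
C={}
for n in ["scene","top"]:
    save(n,n+"0.png"); C[n]=cam(n); print(n,C[n][2][:3,3])
R={}
for t in ["pot","pot_grip","spare_pot","drive","socket","dropper","sample_vial"]:
    for n in C:
        r=pinpoint(n,t); R[t,n]=r[0]["location"] if r else None
        print(t,n,[(np.round(x["location"]),round(x["score"],2)) for x in r[:3]])
    if all(R[t,n] is not None for n in C): print("  ",tri([ray(C[n],R[t,n]) for n in C]))
a=cv2.imread("pics/scene0.png");b=cv2.imread("pics/top0.png")
cv2.imwrite("pics/both.png",cv2.resize(np.vstack([a,b]),(480,600)))
E
```

```text
0.0 [237.9 467.5 226. ] [-3.1 -0.   2.7] 91.53806378787588
scene [ 173.3 -234.5  789.6]
top [ 436.8  145.2 1004.5]
pot scene []
pot top [(array([265., 192.]), 0.58)]
pot_grip scene [(array([299., 174.]), 0.68)]
pot_grip top [(array([262., 186.]), 0.83)]
   [586.3 257.9  63.7]
spare_pot scene [(array([231., 222.]), 0.81)]
spare_pot top [(array([239., 263.]), 0.71)]
   [434.9 309.7  -9.8]
drive scene [(array([346., 290.]), 0.57)]
drive top [(array([374., 234.]), 0.58)]
   [494.9  29.5  -5.3]
socket scene [(array([349., 266.]), 0.9)]
socket top [(array([378., 234.]), 0.58)]
   [492.6  30.   83.8]
dropper scene [(array([382., 216.]), 0.78), (array([347., 289.]), 0.33)]
dropper top [(array([343., 156.]), 0.53)]
   [660.7  93.2   9.5]
sample_vial scene [(array([351., 198.]), 0.79)]
sample_vial top [(array([302., 160.]), 0.58)]
   [656.5 179.2  -7.7]
```

View pics/scene0.png

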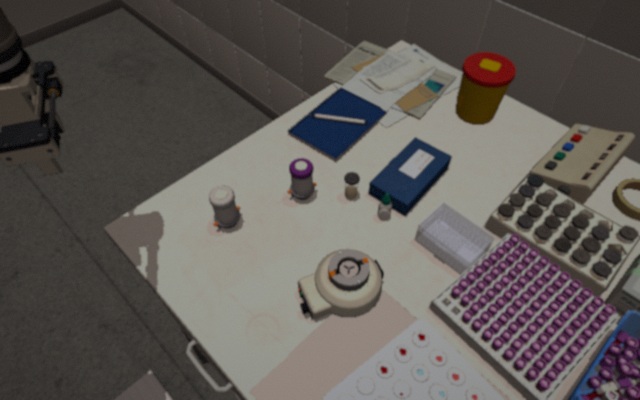

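View pics/top0.png

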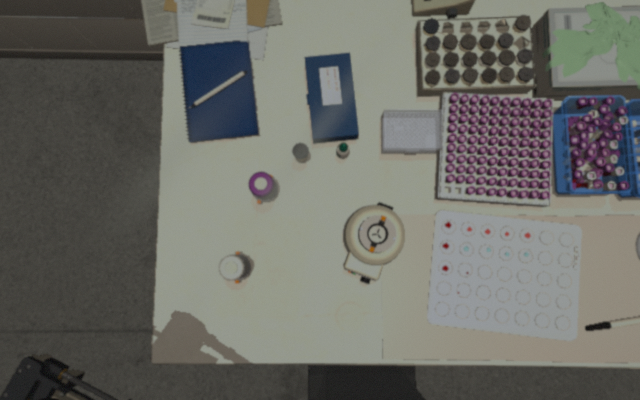

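The scene view shows the purple pot at (301,178), the spare at (224,205), the drive at (349,275), the vial at (351,184) and the dropper at (384,207). The top view shows the pot at (261,184), with an orange tab at (260,201), and the drive at (376,234) with its pod at lower left. The drive's yaw is roughly -0.36. Next I move over the pot for a closer look.

```bash
cat >> h.py <<'E'
from scipy.spatial.transform import Rotation as Ro
def plan(target,yaw=None):
    """tool-frame shift (units 30mm) & turn (4deg units) to world target (tool straight down at yaw)"""
    o=get_obs(); R0=Ro.from_euler("xyz",o["tcp_rot"]); p=np.array(o["tool_pos"])
    d=R0.inv().apply(np.array(target)-p)/30
    R1=R0 if yaw is None else Ro.from_euler("xyz",[np.pi,0,yaw])
    w=np.degrees((R0.inv()*R1).as_rotvec())/4
    print("t",round(o["time"],2),"pos",p.round(1),"rpy",np.round(o["tcp_rot"],4),"shift",d.round(3),"turn",w.round(3))
E
python3 - <<'E'
from h import *
o=get_obs(); print(o["joint_positions"],o["tcp_rot"]); c=cam("wrist"); print(c[2].round(3))
plan([530,262,230]); plan([530,262,230],2.2)
E
```

```text
[ 9.54010654e-01  3.41941104e-01  1.52407179e+00  7.56974255e-06
  1.27538558e+00 -1.45968304e-01] [3.14139949e+00 2.10775654e-05 2.67077308e+00]
[[ 4.54000e-01 -8.63000e-01 -2.23000e-01  1.77919e+02]
 [ 8.91000e-01  4.39000e-01  1.14000e-01  4.98735e+02]
 [-1.00000e-03 -2.50000e-01  9.68000e-01  3.84961e+02]
 [ 0.00000e+00  0.00000e+00  0.00000e+00  1.00000e+00]]
t 0.8 pos [238.1 467.9 226.8] rpy [3.1414 0.     2.6708] shift [-11.784  -1.704  -0.107] turn [0. 0. 0.]
t 0.8 pos [238.1 467.9 226.8] rpy [3.1414 0.     2.6708] shift [-11.784  -1.704  -0.107] turn [ 3.000e-03 -0.000e+00  6.743e+00]
```

```bash
python3 -m pendant '[-1,-0.1,0,0,0,0,-1,-1,-0.1,0,0,0,0,-1,-1,-0.1,0,0,0,0,-1,-1,-0.1,0,0,0,0,-1,-1,-0.1,0,0,0,0,-1,-1,-0.1,0,0,0,0,-1,-1,-0.1,0,0,0,0,-1,-1,-0.1,0,0,0,0,-1,-1,-0.1,0,0,0,0,-1,-1,-0.1,0,0,0,0,-1,-1,-0.1,0,0,0,0,-1,-1,0,0,0,0,0,-1]'; python3 -m pendant '[-0.8,0,0,0,0,0,-1,-0.4,0,0,0,0,0,-1,0,0,0,0,0,0,-1,0,0,0,0,0,0,-1]'
python3 - <<'E'
from h import *
np.set_printoptions(precision=1,suppress=True)
c=cam("wrist"); save("wrist","w1.png")
r=pinpoint("wrist","pot_grip"); print([(x["location"],x["score"]) for x in r[:2]])
for t in ["pot"]:
    r2=pinpoint("wrist",t); print([(x["location"],x["score"]) for x in r2[:2]])
if r: print(atz(c,r[0]["location"],58), proj(c,[586,258,58]))
plan([586,258,230])
E
```

```text
time: 2.0
tool_pos: [544.9, 274.3, 226.8]
tcp_rot: [-3.142, -0.0, 2.671]
contact_force: [-0.4, -0.2, 0.6]
grip_width: 92.0
finger_force: 0.0
time: 2.4
tool_pos: [575.3, 259.3, 226.6]
tcp_rot: [-3.141, -0.001, 2.671]
contact_force: [0.1, 1.6, 0.6]
grip_width: 91.8
finger_force: 0.0
[]
[([319.1, 191.2], 0.8)]
t 2.55 pos [575.1 259.7 227. ] rpy [ 3.1 -0.   2.7] shift [-0.3  0.1 -0.1] turn [0. 0. 0.]
```

View pics/w1.png

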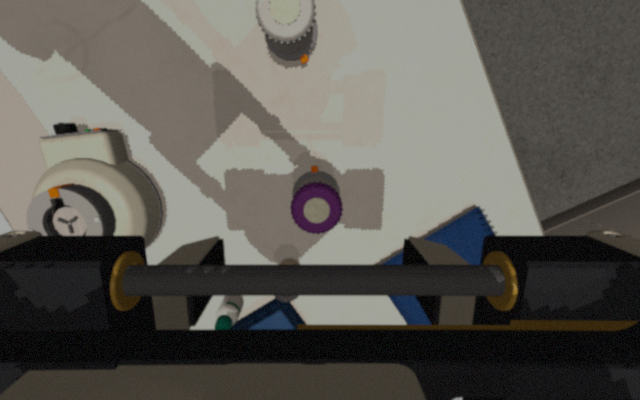

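The wrist view shows the purple lid at (316,208) and one orange tab at (315,169). The drive is at left, around (70,220). I'll measure the lid by colour in both views, and the tab direction from the orange blob.

```bash
cat >> h.py <<'E'
def blobs(im,kind):
    h=cv2.cvtColor(im,cv2.COLOR_RGB2HSV).astype(int); H,S,V=h[...,0],h[...,1],h[...,2]
    m=((H>130)&(H<165)&(S>90)&(V>40)) if kind=="purple" else ((H>4)&(H<20)&(S>140)&(V>110))
    n,l,s,c=cv2.connectedComponentsWithStats(m.astype(np.uint8))
    return [(c[i].round(2),s[i][4],l==i) for i in range(1,n) if s[i][4]>=6]
def hullc(m):
    k=cv2.findContours(m.astype(np.uint8),cv2.RETR_EXTERNAL,cv2.CHAIN_APPROX_NONE)[0][0]
    (e,_,_)=cv2.fitEllipse(k); return e
E
python3 - <<'E'
from h import *
np.set_printoptions(precision=1,suppress=True)
I={"wrist":cv2.imread("pics/w1.png")[...,::-1].copy(),"top":cv2.imread("pics/top0.png")[...,::-1].copy()}
C={n:cam(n) for n in I}
w=C["wrist"]; L={}
for n in I:
    b=[x for x in blobs(I[n],"purple") if abs(x[0][0]-(316 if n=="wrist" else 261))<20 and x[1]>60]
    e=hullc(b[0][2]); L[n]=e; print(n,e,b[0][0],b[0][1],atz(C[n],e,90))
print("tri",tri([ray(C[n],L[n]) for n in I]))
for n in I:
  for x in blobs(I[n],"orange"):
    if x[0][1]>120 or n=="wrist": print(n,"orange",x[0],x[1],"z22",atz(C[n],x[0],22),"z80",atz(C[n],x[0],80))
E
```

```text
wrist (316.0513000488281, 207.50146484375) [316.  206.4] 1348 [584.5 257.8  90. ]
top (259.3714599609375, 182.9429168701172) [256.4 181.2] 128 [589.3 258.2  90. ]
tri [587.7 258.   86.1]
wrist orange [303.9  58.6] 54 z22 [454.8 310.   22. ] z80 [464.4 306.8  80. ]
wrist orange [ 96.1 128.7] 7 z22 [416.5  79.9  22. ] z80 [432.2 113.5  80. ]
wrist orange [313.9 168.8] 33 z22 [559.9 268.1  22. ] z80 [552.7 271.7  80. ]
wrist orange [ 53.7 191.9] 97 z22 [451.7  -3.4  22. ] z80 [461.8  43.5  80. ]
top orange [382.7 218.2] 14 z22 [529.   13.2  22. ] z80 [523.5  21.   80. ]
top orange [371.4 248.9] 18 z22 [466.2  36.7  22. ] z80 [464.5  43.1  80. ]
```

```bash
python3 -m pendant '[-0.33,0.1,0.7,0,0,0,-1,0,0,0.8,0,0,0,-1,0,0,0.8,0,0,0,-1,0,0,0.3,0,0,0,-1,0,0,0,0,0,0,-1,0,0,0,0,0,0,-1]'
python3 - <<'E'
from h import *
np.set_printoptions(precision=2,suppress=True)
c=cam("wrist"); im=save("wrist","w2.png")
for x in blobs(im,"purple")[:]:
    if x[1]>300: e=hullc(x[2]); print("lid",e,x[1],atz(c,e,90),atz(c,e,86))
for x in blobs(im,"orange"): print(x[0],x[1],atz(c,x[0],22))
r=pinpoint("wrist","pot"); print([(x["location"],x["score"],atz(c,x["location"],0)) for x in r[:2]])
plan([585,258,39])
E
```

```text
time: 3.15
tool_pos: [586.6, 257.5, 150.0]
tcp_rot: [3.14, 0.001, 2.671]
contact_force: [-0.5, -0.5, 0.1]
grip_width: 91.8
finger_force: 0.0
lid (311.7635192871094, 220.13433837890625) 2399 [584.67 257.43  90.  ] [585.74 256.86  86.  ]
[296.53  24.63] 98 [454.98 309.88  22.  ]
[ 27.81 115.81] 16 [415.53  79.05  22.  ]
[309.54 168.02] 50 [559.71 267.67  22.  ]
[([312.8, 194.7], 0.75, array([586.56, 257.18,   0.  ])), ([60.8, 212.6], 0.63, array([492.21,  32.5 ,   0.  ]))]
t 3.25 pos [586.9 257.5 150.4] rpy [3.14 0.   2.67] shift [ 0.07 -0.02  3.71] turn [0. 0. 0.]
```

View pics/w2.png

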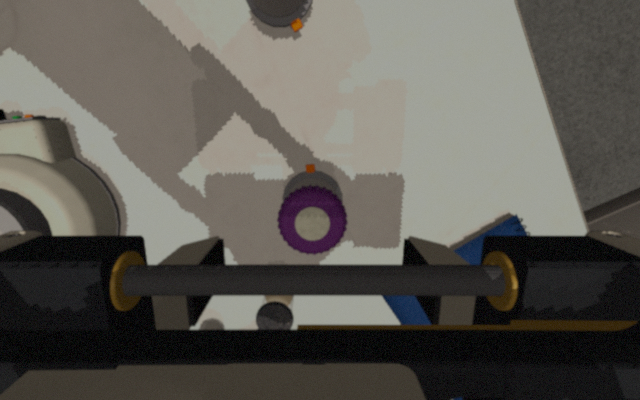

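The lid is at (312,220), centred between the fingers, with its tab at (310,168). I'll descend, grip and lift.

```bash
python3 -m pendant '[0.04,0,0.9,0,0,0,-1,0,0,0.9,0,0,0,-1,0,0,0.9,0,0,0,-1,0,0,0.7,0,0,0,-1,0,0,0.3,0,0,0,-1,0,0,0,0,0,0,-1,0,0,0,0,0,0,1,0,0,0,0,0,0,1,0,0,0,0,0,0,1,0,0,0,0,0,0,1,0,0,0,0,0,0,1,0,0,0,0,0,0,1]'; python3 -m pendant '[0,0,0,0,0,0,1,0,0,0,0,0,0,1,0,0,0,0,0,0,1,0,0,-0.3,0,0,0,1,0,0,-0.7,0,0,0,1,0,0,-0.9,0,0,0,1,0,0,-0.9,0,0,0,1,0,0,-0.9,0,0,0,1,0,0,-1,0,0,0,1,0,0,-1,0,0,0,1,0,0,0,0,0,0,1]'
python3 - <<'E'
from h import *
plan([494,31,190])
E
```

```text
time: 4.45
tool_pos: [585.3, 257.6, 37.9]
tcp_rot: [3.141, 0.0, 2.671]
contact_force: [-0.1, -0.8, 0.5]
grip_width: 48.5
finger_force: 0.4
time: 5.55
tool_pos: [587.1, 258.3, 214.1]
tcp_rot: [3.135, 0.006, 2.671]
contact_force: [0.2, 0.2, -0.9]
grip_width: 46.6
finger_force: 30.0
t 5.55 pos [587.1 258.3 214.1] rpy [3.1351 0.0065 2.6708] shift [-0.665 -8.165  0.756] turn [0. 0. 0.]
```

```bash
python3 -m pendant '[-0.2,-0.9,0,0,0,0,1,-0.2,-1,0,0,0,0,1,-0.3,-1,0,0,0,0,1,-0.4,-1,0,0,0,0,1,-0.4,-1,0,0,0,0,1,-0.4,-1,0,0,0,0,1,-0.4,-1,0,0,0,0,1,-0.4,-0.8,0,0,0,0,1,-0.4,-0.4,0,0,0,0,1,-0.3,0,0,0,0,0,1,0,0,0,0,0,0,1,0,0,0,0,0,0,1]'
python3 - <<'E'
from h import *
np.set_printoptions(precision=2,suppress=True)
c=cam("wrist"); o=get_obs(); im=save("wrist","w3.png"); print(o["tool_pos"],o["tcp_rot"],o["finger_force"])
for x in blobs(im,"purple"):
    if x[1]>300: e=hullc(x[2]); print("lid",e,x[1])
for x in blobs(im,"orange"): print(x[0],x[1],"z80",atz(c,x[0],80))
r=pinpoint("wrist","socket"); print([(x["location"],x["score"],atz(c,x["location"],80)) for x in r[:2]])
plan([494,31,150])
E
```

```text
time: 6.75
tool_pos: [566.0, -4.1, 208.3]
tcp_rot: [3.141, -0.001, 2.672]
contact_force: [0.1, 0.4, -0.2]
grip_width: 46.3
finger_force: 30.0
[566.05  -4.1  208.25] [ 3.14 -0.    2.67] 30.001003621146083
lid (313.1579284667969, 258.5184631347656) 644
lid (266.53533935546875, 308.23431396484375) 976
lid (359.3854064941406, 308.3396301269531) 957
[307.48  62.31] 112 z80 [462.1   43.41  80.  ]
[316.6  142.44] 101 z80 [522.08  21.38  80.  ]
[309.35 198.52] 174 z80 [563.17  -6.63  80.  ]
[([312.1, 103.0], 0.76, array([491.63,  32.55,  80.  ]))]
t 6.85 pos [565.8  -4.  208.5] rpy [ 3.14 -0.    2.67] shift [ 2.66 -0.04  1.95] turn [0. 0. 0.]
```

View pics/w3.png

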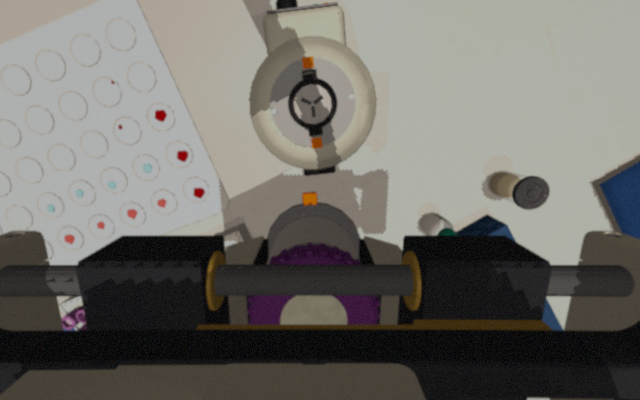

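The marks are at (307,62) and (317,142) and the socket centre at (312,103). The held pot's tab is at (309,198). Next I compute the pose of the held pot in the tool frame.

```bash
python3 - <<'E'
from h import *
np.set_printoptions(precision=3,suppress=True)
c=cam("wrist"); o=get_obs(); p=np.array(o["tool_pos"]); R=Ro.from_euler("xyz",o["tcp_rot"])
im=cv2.imread("pics/w3.png")[...,::-1].copy()
T=lambda X:R.inv().apply(X-p)
m=[b for b in blobs(im,"orange")]
for b in m[:2]: print("mark tool",T(atz(c,b[0],80)))
print("tab tool",T(atz(c,m[2][0],p[2]-38+23)))
# flange silhouette: model rim projected with axis at tool (dx,dy)
for dx in (-2,0,2): print(dx,[proj(c,p+R.apply([dx+27*np.cos(a),27*np.sin(a),38-24])).round(1) for a in (0.3,-0.3,0.8,-0.8)],
   "tabtip",proj(c,p+R.apply([dx+32*np.cos(.1),-32*np.sin(.1),14])))
ys,xs=np.where(m[2][2]); print("tab box",xs.min(),xs.max(),ys.min(),ys.max())
g=cv2.cvtColor(im,cv2.COLOR_RGB2GRAY); 
for r in (210,216,222,228): print(r,g[r,255:300:2],g[r,330:372:2])
cv2.imwrite("pics/crop.png",cv2.resize(im[185:265,240:390,::-1],None,fx=5,fy=5,interpolation=cv2.INTER_CUBIC))
E
```

```text
mark tool [114.115  -4.732 128.531]
mark tool [ 50.618   2.787 128.49 ]
tab tool [27.532 -2.102 15.018]
-2 [array([328. , 205.7]), array([298.5, 205.7]), array([348.7, 218.1]), array([277.8, 218.1])] tabtip [307.276 194.756]
0 [array([328. , 202.1]), array([298.4, 202.1]), array([348.8, 214.5]), array([277.7, 214.5])] tabtip [307.259 191.103]
2 [array([328.1, 198.5]), array([298.4, 198.5]), array([348.9, 211. ]), array([277.6, 211. ])] tabtip [307.24  187.428]
tab box 302 317 192 205
210 [121 120 122 122 123 123 123 120 126 122 125 122 122 125 124 100  72  60
  65  63  64  64  64] [ 63  66  64  60  56  66  98 120 123 124 122 122 123 123 126 126 123 122
 123 125 123]
216 [125 125 123 123 124 125 123 126 127 124 122 111  66  62  69  62  65  66
  68  64  66  68  66] [ 60  63  62  63  64  64  65  64  65 102 121 122 124 122 124 124 125 123
 122 124 127]
222 [126 125 122 122 122 123 121 123 121 102  66  64  69  67  63  65  64  63
  65  73  71  73  73] [ 70  67  68  63  62  64  64  61  63  64  64  64 114 124 124 124 123 123
 123 124 124]
228 [122 125 123 125 124 122 123 102  64  66  64  64  65  60  65  72  72  74
  71  72  71  73  67] [ 71  72  68  67  69  68  63  64  61  63  62  63  63  99 159 168 131 123
 122 122 122]
```

View pics/crop.png

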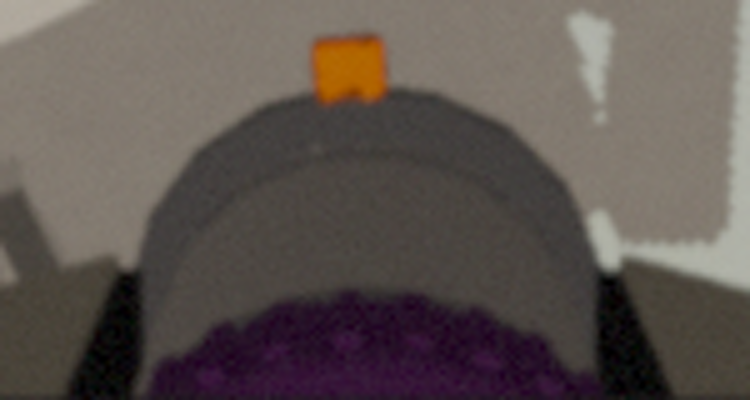

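```bash
python3 -m pendant '[0.6,0,0,0,0,0,1,0.8,0,0,0,0,0,1,0.8,-0.03,0.3,0,0,0,1,0.57,0,0.5,0,0,0,1,0,0,0.6,0,0,0,1,0,0,0.6,0,0,-0.3,1,0,0,0.3,0,0,-0.33,1,0,0,0,0,0,0,1,0,0,0,0,0,0,1]'
python3 - <<'E'
from h import *
np.set_printoptions(precision=2,suppress=True)
c=cam("wrist"); o=get_obs(); im=save("wrist","w4.png"); print(o["tool_pos"],o["tcp_rot"],o["contact_force"])
p=np.array(o["tool_pos"]); R=Ro.from_euler("xyz",o["tcp_rot"]); T=lambda X:R.inv().apply(X-p)
for x in blobs(im,"orange"): print(x[0],x[1],"as mark",T(atz(c,x[0],80)),"as tab",T(atz(c,x[0],p[2]-15)))
plan([492.1,32.4,100])
cv2.imwrite("pics/crop4.png",cv2.resize(im[100:300,220:420,::-1],None,fx=3,fy=3,interpolation=cv2.INTER_CUBIC))
E
```

```text
time: 7.75
tool_pos: [491.8, 31.9, 140.2]
tcp_rot: [3.141, 0.001, 2.715]
contact_force: [-0.1, -0.4, -1.1]
grip_width: 46.1
finger_force: 30.0
[491.81  31.9  140.24] [3.14 0.   2.71] [-0.12 -0.37 -1.13]
[635.49   6.95] 79 as mark [131.61 187.9   60.22] as tab [118.36 149.02  14.97]
[334.29  94.18] 17 as mark [84.53 13.27 60.19] as tab [81.04 10.57 14.95]
[310.84 176.1 ] 200 as mark [32.53 -1.61 60.22] as tab [39.81 -1.23 14.97]
[309.06 198.44] 179 as mark [17.16 -2.86 60.23] as tab [27.62 -2.22 14.98]
t 7.8 pos [492.   31.8 140.5] rpy [3.14 0.   2.71] shift [0.01 0.02 1.35] turn [0. 0. 0.]
```

View pics/crop4.png

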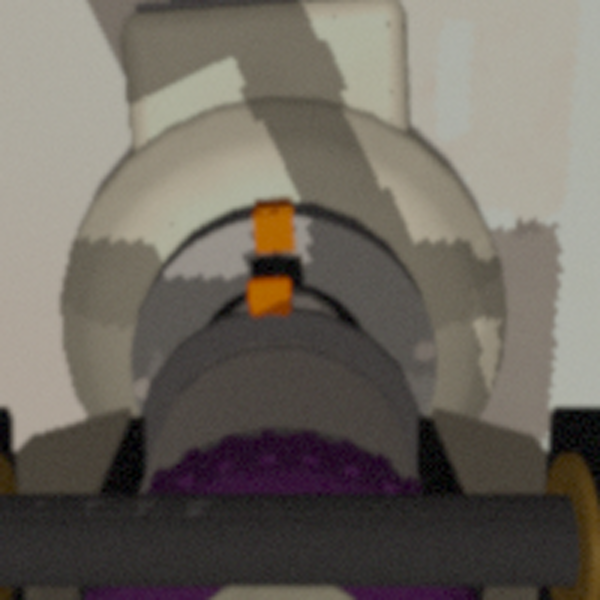

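The crop shows the tab at about (310,198) in line with the near mark at (311,176) and its slot. I make a small correction of about 1 mm, then descend gently.

```bash
python3 -m pendant '[0.04,0.015,0.3,0,0,0,1,0,0,0.3,0,0,0,1,0,0,0.1,0,0,0,1,0,0,0,0,0,0,1]';  python3 -m pendant '[0,0,0.1,0,0,0,1,0,0,0.1,0,0,0,1,0,0,0,0,0,0,1]'; python3 -m pendant '[0,0,0.06,0,0,0,1,0,0,0,0,0,0,1]'
python3 - <<'E'
from h import *
o=get_obs(); print(o["moment"])
E
```

```text
time: 8.2
tool_pos: [490.0, 32.6, 118.0]
tcp_rot: [-3.141, -0.001, 2.715]
contact_force: [-0.2, -0.8, -1.5]
grip_width: 46.5
finger_force: 30.0
time: 8.5
tool_pos: [490.3, 32.6, 112.4]
tcp_rot: [-3.141, -0.001, 2.715]
contact_force: [0.0, 0.7, -0.7]
grip_width: 46.5
finger_force: 30.0
time: 8.7
tool_pos: [490.6, 32.6, 110.9]
tcp_rot: [3.141, 0.0, 2.715]
contact_force: [0.5, -0.6, -0.3]
grip_width: 46.5
finger_force: 30.0
[ 0.01897461 -0.0143328   0.03195486]
```

There is no force and the underside is 7 mm below the mouth, so the lugs are in the slots. I press on.

```bash
python3 -m pendant '[0,0,0.1,0,0,0,1,0,0,0.1,0,0,0,1,0,0,0,0,0,0,1]'; python3 -m pendant '[0,0,0.07,0,0,0,1,0,0,0.03,0,0,0,1,0,0,0,0,0,0,1,0,0,0,0,0,0,1]'
python3 - <<'E'
from h import *
o=get_obs(); print(o["moment"],o["joint_positions"])
E
```

```text
time: 9.0
tool_pos: [490.6, 32.5, 104.9]
tcp_rot: [3.141, 0.0, 2.715]
contact_force: [0.1, -0.3, 2.7]
grip_width: 46.5
finger_force: 30.0
time: 9.4
tool_pos: [490.7, 32.6, 102.1]
tcp_rot: [3.141, 0.0, 2.715]
contact_force: [0.2, -1.4, 5.3]
grip_width: 46.0
finger_force: 30.0
[-0.05930694  0.03527974 -0.01854607] [-8.97719186e-02  4.25189169e-01  1.78515943e+00  7.99486025e-05
  9.30720204e-01 -1.23381838e+00]
```

```bash
python3 -m pendant '[0,0,0.05,0,0,0,1,0,0,0,0,0,0,1,0,0,0,0,0,0,1]'; python3 -m pendant '[0,0,0.05,0,0,0,1,0,0,0,0,0,0,1,0,0,0,0,0,0,1]'
```

```text
time: 9.7
tool_pos: [490.7, 32.5, 100.6]
tcp_rot: [3.141, 0.001, 2.715]
contact_force: [0.1, -0.5, 5.8]
grip_width: 46.5
finger_force: 30.0
time: 10.0
tool_pos: [491.0, 32.5, 99.7]
tcp_rot: [3.141, 0.001, 2.715]
contact_force: [-1.6, -0.9, 9.3]
grip_width: 46.8
finger_force: 30.0
```

It is at the bottom stop (force jump to 9.3 N). Now I twist clockwise (+z of the tool).

```bash
python3 -m pendant '[0,0,0,0,0,0.5,1,0,0,0,0,0,1,1,0,0,0,0,0,1,1,0,0,0,0,0,1,1,0,0,0,0,0,1,1,0,0,0,0,0,1,1,0,0,0,0,0,1,1,0,0,0,0,0,1,1,0,0,0,0,0,1,1,0,0,0,0,0,0,1]'
python3 - <<'E'
from h import *
o=get_obs(); print(o["moment"],o["contact_force"])
E
```

```text
time: 11.0
tool_pos: [491.7, 33.1, 99.7]
tcp_rot: [3.138, 0.001, 2.12]
contact_force: [1.0, 3.1, 7.0]
grip_width: 46.4
finger_force: 30.0
[ 0.46056336 -0.30313554  0.21831061] [1.03277959 3.09970928 7.03071028]
```

```bash
python3 -m pendant '[0,0,0,0,0,1,1,0,0,0,0,0,1,1,0,0,0,0,0,1,1,0,0,0,0,0,1,1,0,0,0,0,0,1,1,0,0,0,0,0,1,1,0,0,0,0,0,1,1,0,0,0,0,0,1,1,0,0,0,0,0,1,1,0,0,0,0,0,1,1,0,0,0,0,0,1,1,0,0,0,0,0,0,1]'
python3 - <<'E'
from h import *
np.set_printoptions(precision=2,suppress=True)
o=get_obs(); print(np.array(o["moment"]),np.array(o["contact_force"]))
c=cam("wrist"); im=save("wrist","w5.png"); p=np.array(o["tool_pos"]); R=Ro.from_euler("xyz",o["tcp_rot"]); T=lambda X:R.inv().apply(X-p)
for x in blobs(im,"orange"): print(x[0],x[1],"as tab",T(atz(c,x[0],p[2]-15)))
E
```

```text
time: 12.2
tool_pos: [492.5, 32.9, 99.8]
tcp_rot: [3.137, -0.001, 1.352]
contact_force: [4.2, 2.1, 5.5]
grip_width: 46.0
finger_force: 30.0
[ 0.25 -0.59  0.37] [4.16 2.13 5.52]
[309.51 197.65] 164 as tab [27.54 -2.74 15.02]
[257.78 232.77] 120 as tab [  7.57 -31.54  14.86]
```

There is no slip (tab still at (310,198) in the tool view) after 1.36 rad of turn. On to the stop with a little preload.

```bash
python3 -m pendant '[0,0,0,0,0,0.8,1,0,0,0,0,0,0.8,1,0,0,0,0,0,0.4,1,0,0,0,0,0,0,1,0,0,0,0,0,0,1]'
python3 - <<'E'
from h import *
o=get_obs(); print(o["moment"])
E
python3 -m pendant '[0,0,0,0,0,0.5,1,0,0,0,0,0,0,1,0,0,0,0,0,0,1,0,0,0,0,0,0,1]'
python3 - <<'E'
from h import *
np.set_printoptions(precision=2,suppress=True)
o=get_obs(); print(np.array(o["moment"]))
c=cam("wrist"); im=save("wrist","w6.png"); p=np.array(o["tool_pos"]); R=Ro.from_euler("xyz",o["tcp_rot"]); T=lambda X:R.inv().apply(X-p)
for x in blobs(im,"orange"): print(x[0],x[1],"as tab",T(atz(c,x[0],p[2]-15)))
E
```

```text
time: 12.75
tool_pos: [492.6, 32.8, 99.8]
tcp_rot: [3.137, -0.002, 1.215]
contact_force: [4.1, 2.0, 5.7]
grip_width: 46.4
finger_force: 30.0
[ 0.12704438 -0.63909887  0.38362704]
time: 13.15
tool_pos: [492.7, 32.7, 99.8]
tcp_rot: [3.137, -0.002, 1.181]
contact_force: [4.2, 0.9, 6.1]
grip_width: 46.8
finger_force: 30.0
[ 0.11 -0.71  0.88]
[308.96 197.47] 165 as tab [27.51 -3.07 15.03]
[372.93 235.5 ] 28 as tab [ 5.72 32.53 15.17]
```

The moment jumped to 0.88 N m, so the pot is at the stop and the grip is holding. I hold briefly, check, and hand in.

```bash
python3 -m pendant '[0,0,0,0,0,0,1,0,0,0,0,0,0,1,0,0,0,0,0,0,1,0,0,0,0,0,0,1]'
python3 - <<'E'
from h import *
o=get_obs(); print(o["moment"],o["finger_force"])
if o["moment"][2]>0.5 and o["finger_force"]>20: print(close_job())
E
```

```text
time: 13.6
tool_pos: [492.7, 32.7, 99.8]
tcp_rot: [3.136, -0.002, 1.181]
contact_force: [4.1, 1.1, 5.9]
grip_width: 46.8
finger_force: 30.0
[ 0.06773465 -0.69898421  0.91344723] 30.00051971990615
the job is handed in; nothing more can be done
None
```

The purple-lidded pot is pressed into the homogeniser, twisted clockwise to its stop and still gripped at 30 N; I handed the job in at about 13.6 s, and the hand-in gave no verdict, so the result is unconfirmed.

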